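Clamp the plate in the incubator drawer

TASK

The deep-well plate in the bench incubator was left unclamped. Pull the incubator's drawer out by its handle until it locks, swing the drawer's clamp lever through its quarter turn to the end stop so that its finger lies over the plate, then press the release on top of the housing and slide the drawer fully home, flush with the housing. Keep the plate flat in its nest, leave the clamp closed, and do not disturb the other things on the bench.

Things in the scene. Friction and masses are not known exactly. Their poses are not given: they have to be found in the camera images.
- incubator: Fixed white housing, 250 wide (its y) x 250 deep (its x) x 125 mm high; origin at bench level under the middle of its front face. Its x points into the housing, away from the robot, y to its left seen from the robot, z up. The drawer comes out along its -x. On the roof near the front: release cap on the right (-y), flat dark display on the left; loose things stand behind.
- tray (a joint): Drawer travel in m along the housing's -x: 0 home (its 14 mm thick front panel, 236 wide, top at 121 mm, meets the housing), locked at 0.130, hard stop 0.134. About 1 N of friction; the last 12 mm push a sprung buffer (to 7 N) and dip the release cap, which springs up as the catch snaps in. Let go at 0.130 to 0.134 it rests locked at 0.130 until the release is pressed.
- handle (a point): Middle of the drawer's steel bar handle, which moves with the drawer. Bar of 12 mm diameter and 110 mm length along the housing's y, its centre line 100 mm above the bench and 42 mm in front of the panel's face (36 mm free between bar and panel). Open from above.
- clamp (a joint): Clamp lever angle in rad about a vertical axis, growing counter-clockwise from above: at 0 the lever points along the housing's +y (open); at 1.571, the end stop, it points along the housing's -x to the front panel, its clamp finger over the plate's edge. Stays where left; takes about 3 N at the knob. Under the roof while the drawer is in, free from above when it is out.
- clamp_pivot (a point): Point on the clamp lever's vertical pivot axis at the height of the knob's middle, 90 mm above the bench; moves with the drawer (locked out, it lies 45 mm in front of the housing's front face and 60 mm to the +y side of its middle).
- knob (a point): Middle of the upright black knob at the lever's end, 44 mm from the pivot axis: 14 mm diameter, from 74 to 102 mm above the bench, standing on the flat lever arm (12 wide, 66 to 74 mm above the bench). The plate beside it is lower, 62 mm above the bench.
- release (a joint): How far the release cap is pressed down, in m: 0 up, 0.009 fully down. Spring 1.7 N at the start, 4.6 N fully down. From about 0.007 on the catch is free, and the buffer kicks a locked drawer about 10 mm inwards; after that the cap may be let go and the drawer slides in freely.
- release_top (a point): Middle of the top of the grey rectangular release cap, 34 (x) x 30 (y) mm, on the housing's roof 28 mm behind the front face and 90 mm to the -y side; it stands 13 mm proud of the 125 mm high roof and is pressed straight down.
- microplate: White deep-well plate, loose, 85.5 (x) x 127.5 (y) x 32 mm high, about 0.15 kg, lying in its nest on the drawer's floor; origin at the centre of its underside. It rides in and out with the drawer.
- nest (a point): Centre of the plate's nest on the drawer's floor, 30 mm above the bench, moving with the drawer; 8 mm high ribs surround the plate with about 2 mm of play.
- tube_rack: Bystander: blue tube rack, 60 x 120 x 46 mm, on the rear of the housing's roof; origin at the centre of its underside.
- timer: Bystander: flat white timer, 60 x 60 x 18 mm, on the rear of the roof; origin at the centre of its underside.
- jar: Bystander: amber jar, 60 mm diameter, 75 mm high, on the bench to the left (+y) of the drawer's path; origin at the centre of its underside.
- bottle: Bystander: glass bottle, 66 mm diameter, 150 mm high, on the bench to the right (-y) of the housing; origin at the centre of its underside.
- pipette: Bystander: pipette, 260 mm long, lying on the bench to the right of the drawer's path; origin near its middle on the bench.
- beaker: Bystander: glass beaker, 72 mm diameter, 95 mm high, on the bench far to one side; origin at the centre of its underside.
- flask: Bystander: glass bottle, 72 mm diameter, 130 mm high, on the bench far to the other side; origin at the centre of its underside.

How it is judged:
By the outcome, as a careful person would: the job done as asked, in the order asked, and still so for the second after the job is handed in, with the robot touching nothing.
It also fails if it takes over 72 s, if anything falls off the work surface, if the arm or the gripper's body presses on something with over 40 N, if the wrist force passes 120 N, or if a joint passes its speed limit or range.

ROBOT

A 6-joint arm with a two-finger parallel gripper is mounted at the origin on the work surface. World frame = base frame: x ahead of the robot, y to its left, z up, the work surface at z = 0. Lengths are in m, angles in rad, forces in N, time in s.
With the tool pointing down it reaches from about 0.425 to 0.95 m from the base axis. Payload 14.7 kg.
Tool frame: the origin (TCP) lies at the very end of the fingers, on their centre line; the grasp point (between the pads) lies 19 mm behind it; z points along the fingers, y is the direction in which the jaws open and shut (so a half turn about z gives the same grasp; the last joint's range is limited). The gripper opens to 85 mm and grips with 20 to 120 N. Pads are 22 mm wide; open, the fingers measure 114 mm over their backs; the gripper's body (76 mm by 85 mm) begins 54 mm behind the grasp point. The pads swing forward as they close: fully open they stand 13 mm farther back than shut.
Start: joints at [-1.285, 0.48, 1.596, -0, 1.065, -0.047], TCP at [0.212, -0.614, 0.231] pointing down, gripper open.
Joint ranges: [-2.75, 2.75], [-0.82, 2.05], [0.23, 2.67], [-1.56, 4.7], [0.09, 2.69], [-2.92, 2.92]. Speed limits (rad/s): [1.89, 1.89, 2.39, 3.01, 3.01, 3.01].

INTERFACE

Orientations are given as a unit quaternion [x, y, z, w].
In Python, from bench import arm, optics, spotter gives the robot as it stands. The module is installed in compiled form; this text tells all that it offers.
- The arm moves only by the tool move_arm, never from a script. Its argument "deltas" is one flat list of numbers, 7 for each row, row after row: the shift along the world's x, y, z in mm, then the turn, a rotation vector about the world's x, y, z in rad, then the finger opening in mm, from 0 to 85.4. In form: [tx, ty, tz, ax, ay, az, jaw, tx, ty, tz, ax, ay, az, jaw, ...]. A call has 1 to 20 rows; each row shifts and turns the commanded pose from where the row before left it; what a row does not reach is not made up. A row lasts 1/12 s, in which the tool goes at most 41.7 mm and 7.16 degrees, less where a joint would pass 70% of its speed; a pose out of reach is approached as far as the arm can. A call is refused whole if a number of a shift passes 41.7 or a number of a turn 0.125, either way. A call with a gripper value outside its range is refused whole. The fingers move at their own pace and stop on an object; "grip_force" is the grip in N (left out, the last holds). Time passes only in rows, so rows that do not move let the fingers close. It gives the time, the measured TCP pose, the force and the opening at its end, in the units of the state.
- arm.get_obs(): the state, without advancing time (a new reading comes with each control period).
- optics.snapshot(name): name is "side" or "top"; returns a dict with "image" (400x640x3 uint8, red, green, blue), "depth" (400x640 float32, m along the optical axis (not along the pixel's ray), 0 where there is no reading), "intrinsics" (3x3 intrinsics, pixels), "rvec" (rotation vector, rad) and "tvec" (3), from world to camera coordinates, as OpenCV has them. Camera axes: x right, y down, z forward; pixel columns grow to the right and rows downward; lengths in m; the calibration is good to about 2 mm. A picture is of the moment at which its call begins.
- arm.job_done(): hands the job in, once; it reports no verdict.
Trained networks look in a picture, given as the dict that the camera call returned (one of the last four; its "shot" number tells which), for a name from the list of things; names that differ only in an ending like _2 or _b are one class to them, and where a whole thing is asked for, a point or a joint stands for the part that bears it (a point fixed in the world has none). Each returns a list of dicts, best first, with "conf" (0 to 1); they miss things now and then, are a little off and sometimes report something else, mostly with a low value. They report only what shows in the picture. A call takes as long as a camera call.
- spotter.spot_in(picture, label): "centre" ([column, row] in pixels, amid what is visible of it).
- spotter.regions_of(picture, label): "pixels" (400x640 bool, what is visible of it) and "centre" ([column, row] in pixels, amid what is visible of it).
- spotter.mark_of(picture, label): "centre" ([column, row] in pixels: a listed point, or the origin of a listed thing).
The state is a dict: "time_s": time; "qpos": joint angles; "joint_velocities": joint speeds; "effort": joint torques, N m; "tool_pos": TCP position; "ee_rot": TCP orientation; "contact_force": force on the tool from outside, world axes, zero at the start; "ft_torque": the same for the moment, N m; "finger_gap": finger opening in m.
Only numpy, scipy, OpenCV 4.12 (cv2) and the standard library are available. Lean on these libraries where they do the work, as an engineer would, in place of code of your own. Each camera call takes 0.05 s, during which the arm holds its last target.

## Working session

There is one attempt and no reset: what is moved stays moved. The work goes in short steps, Python scripts to look and compute and a tool call to move; the robot and the scene stay as the last step left them, time stands still between calls to the robot, and variables do not carry over. Pictures are saved under pics/ and viewed, and the job is handed in when it is done.

Besides the shell and the picture viewer there is one more tool, called as name(argument=value, ...) on one line, values as JSON. move_arm: Moves the arm, as the interface text tells. Its arguments: {"type":"object","properties":{"deltas":{"type":"array","items":{"type":"number"}},"grip_force":{"type":"number"}},"required":["deltas"]}

```bash
mkdir -p pics; cat > h.py <<'E'
from bench import arm, optics, spotter
import numpy as np, cv2
def save(p,n): cv2.imwrite('pics/'+n, p['image'][:,:,::-1])
def w2c(p):
    R=cv2.Rodrigues(np.array(p['rvec'],float))[0]; return R,np.array(p['tvec'],float).ravel()
def ray(p,c):
    R,t=w2c(p);K=np.array(p['intrinsics']);d=np.linalg.solve(K,[c[0],c[1],1.]);return -R.T@t, R.T@d
def atz(p,c,z):
    o,d=ray(p,c); return o+d*(z-o[2])/d[2]
def cloud(p):
    R,t=w2c(p);K=np.array(p['intrinsics']);v,u=np.mgrid[0:400,0:640];D=p['depth']
    P=np.stack([(u-K[0,2])/K[0,0]*D,(v-K[1,2])/K[1,1]*D,D],-1)
    W=(P-t)@R; W[D<=0]=np.nan; return W
def proj(p,X):
    return cv2.projectPoints(np.array(X,float).reshape(-1,3),np.array(p['rvec'],float),np.array(p['tvec'],float),np.array(p['intrinsics'],float),None)[0].reshape(-1,2)
E
python3 - <<'E'
from h import *
for n in ['side','top']:
    p=optics.snapshot(n); save(p,n+'0.png'); np.savez(n+'0.npz',**p)
    R,t=w2c(p); print(n,'cam',-R.T@t, p['shot'])
    for l,z in [('handle',.1),('release_top',.138),('incubator',0),('clamp_pivot',.09),('jar',0),('bottle',0),('pipette',0),('tube_rack',.125),('timer',.125)]:
        m=spotter.mark_of(p,l)
        for k in m[:2]: print(l,k['conf'],np.round(k['centre'],1),np.round(atz(p,k['centre'],z),4))
print(arm.get_obs())
E
```

```text
side cam [1.1251555  1.22633539 1.29431651] 1
handle 0.59 [335.5 203.8] [0.5674 0.0069 0.1   ]
release_top 0.48 [307.  185.3] [ 0.6375 -0.088   0.138 ]
release_top 0.37 [282.8 198.5] [ 0.7422 -0.0555  0.138 ]
incubator 0.96 [320.9 221.7] [ 0.6117 -0.0262  0.    ]
clamp_pivot 0.41 [322.1 221.6] [0.6434 0.0621 0.09  ]
jar 0.73 [357.1 270.5] [0.5939 0.2416 0.    ]
bottle 0.88 [294.8 183.5] [ 0.6203 -0.2759  0.    ]
pipette 0.61 [339. 173.] [ 0.4279 -0.2645  0.    ]
tube_rack 0.68 [282.5 199.5] [ 0.7407 -0.0653  0.125 ]
timer 0.68 [297.8 219.5] [0.7284 0.0529 0.125 ]
top cam [ 0.40683723 -0.0231443   1.23311235] 2
release_top 0.53 [354.3 187.8] [ 0.6338 -0.1126  0.138 ]
incubator 0.65 [324.8 199.5] [ 0.624 -0.024  0.   ]
jar 0.83 [241.1 207.8] [0.6001 0.2563 0.    ]
bottle 0.96 [399.1 203.7] [ 0.6059 -0.2712  0.    ]
bottle 0.52 [336.2 152.8] [ 0.7859 -0.0656  0.    ]
pipette 0.64 [242.5 210.6] [0.5906 0.2514 0.    ]
pipette 0.63 [402.8 256.6] [ 0.4321 -0.274   0.    ]
tube_rack 0.55 [336.7 154.6] [ 0.7417 -0.0627  0.125 ]
timer 0.68 [303.5 151.6] [0.7531 0.0395 0.125 ]
{'time_s': 1.0, 'qpos': array([-1.28459122e+00,  4.80192380e-01,  1.59628048e+00,  1.51889794e-05,
        1.06510467e+00, -4.66285120e-02]), 'joint_velocities': array([-0.00043283,  0.00035591,  0.00053018, -0.00027084,  0.00080068,
       -0.00175085]), 'effort': array([-2.99635423e-03, -9.50512433e+01, -4.30645180e+01, -2.12603840e-05,
        6.09150666e-04,  2.66603831e-05]), 'tool_pos': array([ 0.21237806, -0.61433083,  0.23130879]), 'ee_rot': array([9.86185261e-01, 1.65646104e-01, 7.50015945e-06, 6.71473622e-06]), 'contact_force': array([ 0.03387332, -0.78024027,  0.32147428]), 'ft_torque': array([-0.0184555 ,  0.01954636, -0.00374146]), 'finger_gap': 0.08534128637095895}
```

View pics/side0.png

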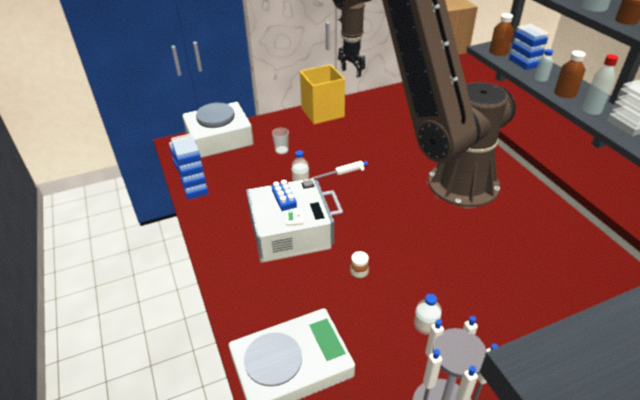

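View pics/top0.png

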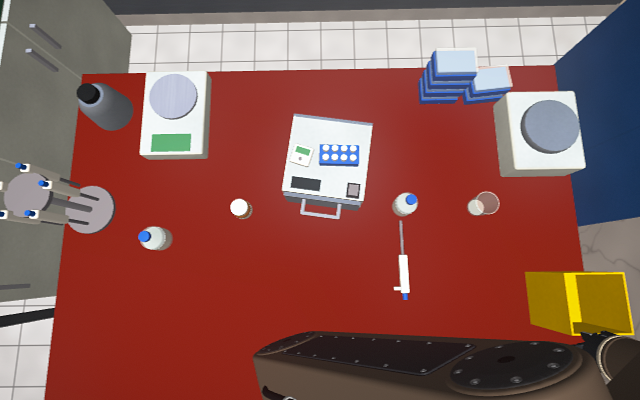

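```bash
python3 - <<'E'
from h import *
for n in ['top','side']:
    p=dict(np.load(n+'0.npz')); W=cloud(p)
    x,y,z=W[...,0],W[...,1],W[...,2]
    m=(abs(z-.125)<.004)&(x>.55)&(x<.95)&(abs(y+.03)<.25)
    P=W[m]; print(n,m.sum(),np.median(P[:,2]))
    r=cv2.minAreaRect((P[:,:2]*1000).astype(np.float32)); print(r, cv2.boxPoints(r))
    m=(abs(z-.138)<.005)&(x>.55)&(x<.75)&(y<-.05)&(y>-.2); print('cap',m.sum(),W[m].mean(0))
    m=(abs(z-.102)<.01)&(x>.45)&(x<.62)&(abs(y+.03)<.12); 
    if m.sum()>5: print('bar',m.sum(),W[m].mean(0),cv2.minAreaRect((W[m][:,:2]*1000).astype(np.float32)))
p=dict(np.load('top0.npz')); im=p['image'][130:290,210:430][:,:,::-1]; cv2.imwrite('pics/top0z.png',cv2.resize(im,None,fx=3.5,fy=3.5,interpolation=2))
E
```

```text
top 4839 0.12502346435313036
((721.4172973632812, -100.23951721191406), (388.38153076171875, 265.8324890136719), 81.44749450683594) [[ 561.09985  -272.50415 ]
 [ 823.9763   -312.0376  ]
 [ 881.73474    72.025116]
 [ 618.8583    111.55856 ]]
cap 136 [ 0.64163232 -0.10372012  0.13776574]
bar 320 [ 0.57524955 -0.00991777  0.10401198] ((577.7374877929688, -20.12401580810547), (225.02137756347656, 57.35477828979492), 85.04161071777344)
side 2294 0.12492677776846017
((724.286376953125, -96.02537536621094), (391.87506103515625, 263.2683410644531), 81.81346893310547) [[ 566.09283  -271.22205 ]
 [ 826.6784   -308.71045 ]
 [ 882.4799     79.171295]
 [ 621.89435   116.6597  ]]
cap 49 [ 0.63027772 -0.10596552  0.13742702]
bar 135 [ 0.57109176 -0.00328334  0.10365025] ((576.04638671875, -5.9460601806640625), (127.87448120117188, 43.520286560058594), 81.30261993408203)
```

```bash
cat >> h.py <<'E'
def fit(p):
    W=cloud(p);x,y,z=W[...,0],W[...,1],W[...,2]
    m=((abs(z-.125)<.0035)&(x>.55)&(x<.95)&(y>-.22)&(y<.2)).astype(np.uint8)
    n,l,s,c=cv2.connectedComponentsWithStats(m); k=1+np.argmax(s[1:,4])
    P=W[l==k][:,:2]
    return P
E
python3 - <<'E'
from h import *
for n in ['top','side']:
    p=dict(np.load(n+'0.npz')); P=fit(p); W=cloud(p)
    r=cv2.minAreaRect((P*1000).astype(np.float32)); b=cv2.boxPoints(r); print(n,len(P),r,b.round(1).tolist())
    # robust: rotate and percentiles
    for a in np.radians([-7,-7.5,-8,-8.5,-9,-9.5,-10]):
        c,s=np.cos(a),np.sin(a); Q=np.c_[P@[c,s],P@[-s,c]]; q=np.percentile(Q,[.5,99.5],axis=0); print(round(np.degrees(a),1),(q[1]-q[0]).round(4),q.round(4).tolist())
    z=W[...,2]; m=(abs(z-.138)<.0025)&(W[...,0]>.6)&(W[...,0]<.7)&(W[...,1]<-.07)&(W[...,1]>-.16); print('cap',m.sum(),W[m].mean(0),cv2.minAreaRect((W[m][:,:2]*1000).astype(np.float32)))
    m=(abs(z-.104)<.004)&(W[...,0]>.5)&(W[...,0]<.6)&(W[...,1]<.1)&(W[...,1]>-.1);print('bar',m.sum(),np.round(np.c_[W[m],np.argwhere(m)][::6],3).tolist())
E
```

```text
top 4501 ((731.3800048828125, -31.542633056640625), (249.67938232421875, 265.0855407714844), 81.41999053955078) [[581.7000122070312, -135.1999969482422], [843.7999877929688, -174.8000030517578], [881.0999755859375, 72.0999984741211], [618.9000244140625, 111.69999694824219]]
-7.0 [0.2572 0.2488] [[0.604, -0.067], [0.8612, 0.1818]]
-7.5 [0.2569 0.2482] [[0.6035, -0.0603], [0.8604, 0.1879]]
-8.0 [0.2561 0.2476] [[0.6035, -0.0535], [0.8595, 0.1941]]
-8.5 [0.2557 0.2472] [[0.603, -0.0468], [0.8587, 0.2004]]
-9.0 [0.2559 0.2474] [[0.6022, -0.0404], [0.8582, 0.207]]
-9.5 [0.2563 0.2475] [[0.6013, -0.0341], [0.8575, 0.2134]]
-10.0 [0.2564 0.2482] [[0.6005, -0.028], [0.8569, 0.2202]]
cap 80 [ 0.62753258 -0.10656388  0.13797016] ((628.4851684570312, -107.26364135742188), (28.349891662597656, 33.5887336730957), 79.23400115966797)
bar 216 [[0.599, 0.049, 0.103, 202.0, 301.0], [0.595, 0.043, 0.106, 203.0, 303.0], [0.593, 0.049, 0.101, 204.0, 301.0], [0.591, -0.07, 0.103, 204.0, 340.0], [0.589, 0.046, 0.105, 205.0, 302.0], [0.587, -0.098, 0.104, 205.0, 349.0], [0.584, 0.049, 0.103, 207.0, 301.0], 
[... 1819 characters left out ...]
), (32.4754524230957, 31.402156829833984), 86.46241760253906)
bar 98 [[0.553, -0.064, 0.105, 190.0, 331.0], [0.559, -0.06, 0.106, 191.0, 330.0], [0.579, -0.069, 0.101, 192.0, 324.0], [0.556, -0.057, 0.102, 192.0, 331.0], [0.576, -0.057, 0.104, 193.0, 326.0], [0.55, -0.044, 0.105, 193.0, 334.0], [0.556, -0.032, 0.107, 195.0, 334.0], [0.56, -0.022, 0.107, 197.0, 334.0], [0.557, -0.013, 0.103, 199.0, 336.0], [0.565, 0.007, 0.103, 203.0, 336.0], [0.569, 0.015, 0.101, 205.0, 336.0], [0.572, 0.03, 0.105, 207.0, 337.0], [0.564, 0.037, 0.103, 208.0, 340.0], [0.598, 0.035, 0.1, 211.0, 331.0], [0.577, 0.049, 0.104, 211.0, 338.0], [0.59, 0.052, 0.106, 212.0, 335.0], [0.592, 0.056, 0.106, 213.0, 335.0]]
```

View pics/top0z.png

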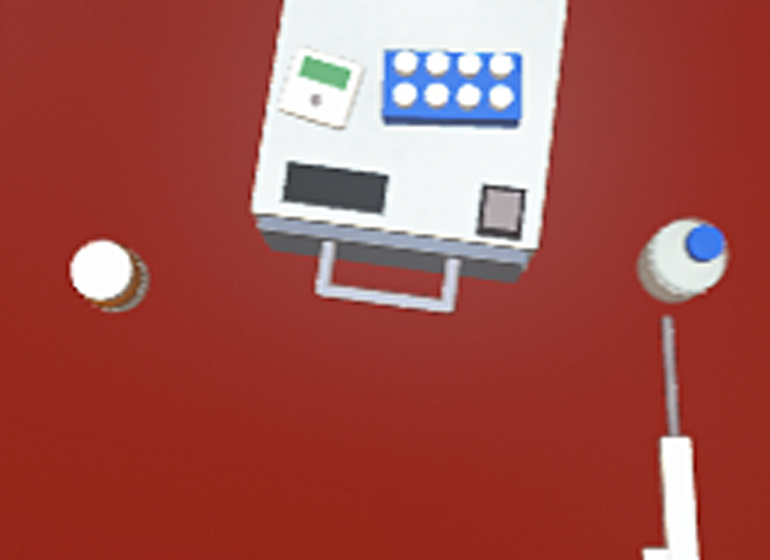

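move_arm(deltas=[17.5,31.8,3,0,0,0.0545,40,17.5,31.8,3,0,0,0.0545,40,17.5,31.8,3,0,0,0.0545,40,17.5,31.8,3,0,0,0.0545,40,17.5,31.8,3,0,0,0.0545,40,17.5,31.8,3,0,0,0.0545,40,17.5,31.8,3,0,0,0.0545,40,17.5,31.8,3,0,0,0.0545,40,17.5,31.8,3,0,0,0.0545,40,17.5,31.8,3,0,0,0.0545,40,17.5,31.8,0,0,0,0.0545,40,17.5,31.8,0,0,0,0.0545,40,17.5,31.8,0,0,0,0.0545,40,17.5,31.8,0,0,0,0.0545,40,17.5,31.8,0,0,0,0.0545,40,17.5,31.8,0,0,0,0.0545,40,17.5,31.8,0,0,0,0.0545,40,17.5,31.8,0,0,0,0.0545,40,17.5,31.8,0,0,0,0.0545,40,17.5,31.8,0,0,0,0.0545,40], grip_force=30)

```text
time_s: 2.67
tool_pos: [0.563, 0.0236, 0.2615]
ee_rot: [0.756, 0.654, 0.0, 0.0]
contact_force: [0.6, -1.1, -0.1]
finger_gap: 0.0403
```

move_arm(deltas=[0,-0.5,-38,0,0,-0.002,40,0,-0.5,-38,0,0,-0.002,40,0,0,-30,0,0,0,40,0,0,0,0,0,0,40])

```text
time_s: 3.0
tool_pos: [0.559, 0.021, 0.1503]
ee_rot: [0.759, 0.652, -0.003, -0.003]
contact_force: [-1.6, 0.2, -1.3]
finger_gap: 0.0398
```

```bash
python3 - <<'E'
from h import *
for n in ['side','top']:
    p=optics.snapshot(n); a=proj(p,[[.5589,-.0054,.1]])[0].astype(int); print(a, proj(p,[arm.get_obs()['tool_pos']]))
    im=p['image'][a[1]-50:a[1]+50,a[0]-65:a[0]+65][:,:,::-1]; cv2.imwrite(f'pics/{n}1.png',cv2.resize(im,None,fx=5,fy=5,interpolation=2))
print(arm.get_obs()['tool_pos'])
E
```

```text
[336 201] [[339.02250511 194.27429731]]
[318 214] [[309.68146995 211.43754156]]
[0.56203084 0.02064003 0.15531293]
```

View pics/side1.png

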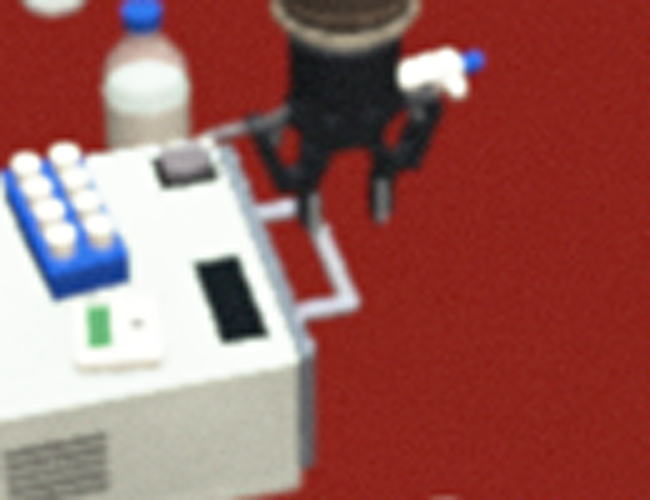

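View pics/top1.png

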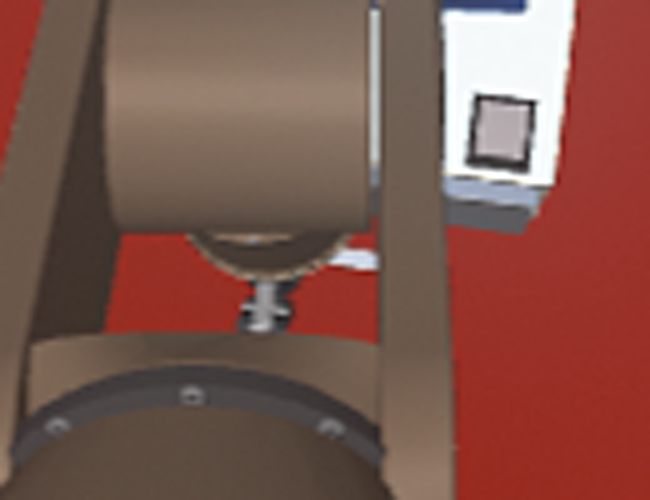

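move_arm(deltas=[0.5,1,-25,0,0,0,40,0,0,-25,0,0,0,40,0,0,-15,0,0,0,40,0,0,-9,0,0,0,40,0,0,0,0,0,0,40])

```text
time_s: 3.52
tool_pos: [0.5634, 0.0215, 0.0817]
ee_rot: [0.759, 0.651, 0.0, 0.0]
contact_force: [-1.1, 0.0, -1.0]
finger_gap: 0.0401
```

```bash
python3 - <<'E'
from h import *
for n in ['side']:
    p=optics.snapshot(n); a=proj(p,[[.5589,-.0054,.1]])[0].astype(int)
    im=p['image'][a[1]-40:a[1]+40,a[0]-50:a[0]+50][:,:,::-1]; cv2.imwrite(f'pics/{n}2.png',cv2.resize(im,None,fx=6,fy=6,interpolation=2))
o=arm.get_obs();print(o['tool_pos'],o['contact_force'])
E
```

```text
[0.56370139 0.02150562 0.08247249] [-1.07790756  0.21395735  0.31246962]
```

View pics/side2.png

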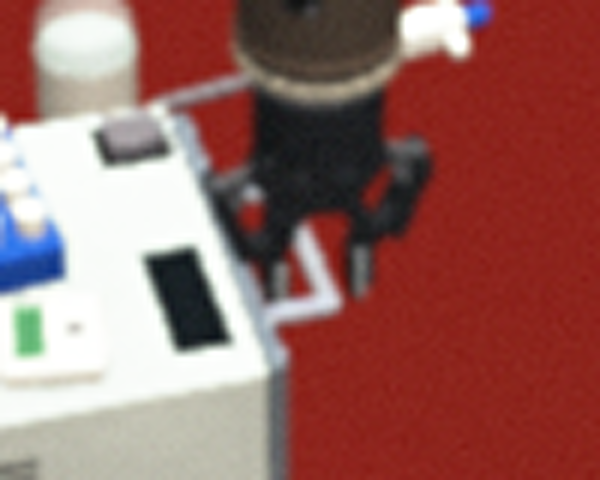

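The fingers straddle the bar, one in the gap and one in front, with no contact force. Closing now.

move_arm(deltas=[0,0,0,0,0,0,8,0,0,0,0,0,0,8,0,0,0,0,0,0,8,0,0,0,0,0,0,8,0,0,0,0,0,0,8,0,0,0,0,0,0,8], grip_force=30)

```text
time_s: 4.07
tool_pos: [0.563, 0.0217, 0.0828]
ee_rot: [0.759, 0.651, 0.0, 0.0]
contact_force: [-6.1, 0.9, 13.1]
finger_gap: 0.0108
```

move_arm(deltas=[-5,0.75,0,0,0,0,8,-10,1.5,0,0,0,0,8,-10,1.5,0,0,0,0,8,-10,1.5,0,0,0,0,8,-10,1.5,0,0,0,0,8,-10,1.5,0,0,0,0,8,-10,1.5,0,0,0,0,8,-10,1.5,0,0,0,0,8,-10,1.5,0,0,0,0,8,-10,1.5,0,0,0,0,8,-10,1.5,0,0,0,0,8,0,0,0,0,0,0,8])

```text
time_s: 5.07
tool_pos: [0.4569, 0.0378, 0.0827]
ee_rot: [0.759, 0.651, 0.001, 0.0]
contact_force: [-1.7, -0.3, 16.2]
finger_gap: 0.0108
```

```bash
python3 - <<'E'
from h import *
for n in ['side']:
    p=optics.snapshot(n); a=proj(p,[[.5,-.0054,.1]])[0].astype(int)
    im=p['image'][a[1]-50:a[1]+50,a[0]-65:a[0]+65][:,:,::-1]; cv2.imwrite(f'pics/{n}3.png',cv2.resize(im,None,fx=5,fy=5,interpolation=2))
o=arm.get_obs();print(o['tool_pos'],o['contact_force'],o['qpos'])
E
```

```text
[0.45775925 0.03764856 0.08273399] [-0.2256787  -0.56928727 14.00221178] [1.59947539e-02 4.51921879e-01 2.15927557e+00 1.19071950e-04
 5.28429975e-01 1.67634847e-01]
```

View pics/side3.png

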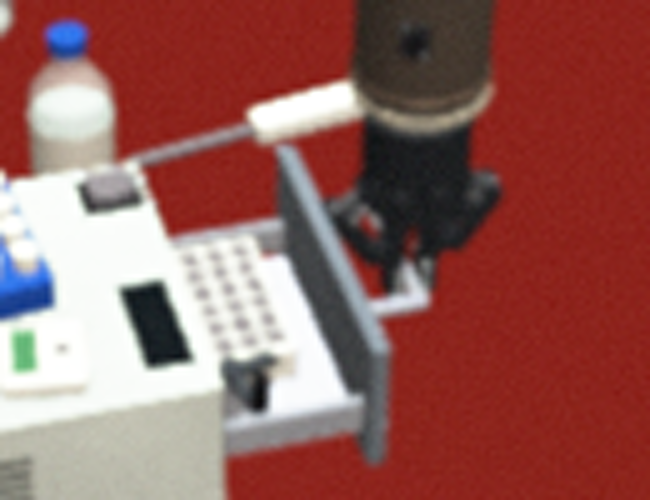

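move_arm(deltas=[-6,0.9,0,0,0,0,8,-6,0.9,0,0,0,0,8,-5,0.75,0,0,0,0,8,-4,0.6,0,0,0,0,8,-2.5,0.4,0,0,0,0,8,0,0,0,0,0,0,8,0,0,0,0,0,0,8])

```text
time_s: 5.7
tool_pos: [0.4352, 0.0411, 0.0827]
ee_rot: [0.759, 0.651, 0.001, 0.001]
contact_force: [-2.2, 0.4, 21.4]
finger_gap: 0.0108
```

move_arm(deltas=[-2,0.3,0,0,0,0,8,-1.5,0.2,0,0,0,0,8,0,0,0,0,0,0,8,0,0,0,0,0,0,8])

```text
time_s: 6.03
tool_pos: [0.433, 0.0414, 0.0827]
ee_rot: [0.759, 0.651, 0.002, 0.002]
contact_force: [4.9, -3.0, 13.3]
finger_gap: 0.0111
```

```bash
python3 - <<'E'
from h import *
for n in ['side']:
    p=optics.snapshot(n); a=proj(p,[[.5,-.0054,.1]])[0].astype(int)
    im=p['image'][a[1]-50:a[1]+50,a[0]-65:a[0]+65][:,:,::-1]; cv2.imwrite(f'pics/{n}4.png',cv2.resize(im,None,fx=5,fy=5,interpolation=2))
o=arm.get_obs();print(o['tool_pos'],o['contact_force'],o['qpos'])
E
```

```text
[0.4330087  0.04139501 0.08274124] [ 4.19136721 -3.15980585 13.36827639] [ 2.57321816e-02  4.28343020e-01  2.21435088e+00 -3.38861767e-04
  4.94031691e-01  1.77991954e-01]
```

View pics/side4.png

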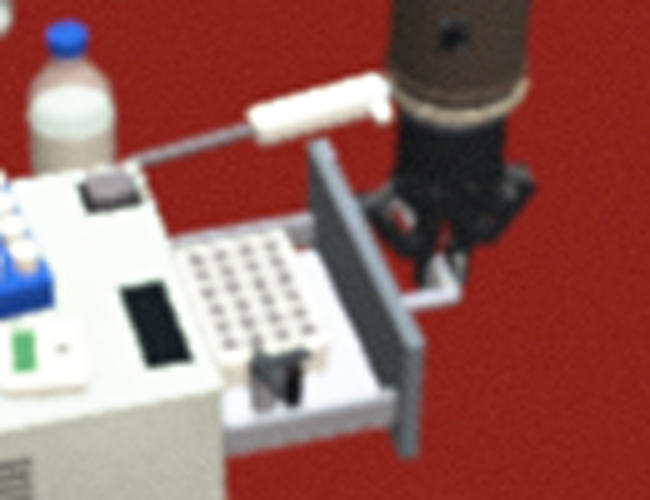

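move_arm(deltas=[-2,0.3,0,0,0,0,8,0,0,0,0,0,0,8,0,0,0,0,0,0,8])

```text
time_s: 6.33
tool_pos: [0.4311, 0.0417, 0.0828]
ee_rot: [0.759, 0.651, 0.002, 0.002]
contact_force: [5.7, -4.2, 11.8]
finger_gap: 0.0106
```

move_arm(deltas=[2,-0.3,0,0,0,0,8,2,-0.3,0,0,0,0,8,2,-0.3,0,0,0,0,8,0,0,0,0,0,0,8,0,0,0,0,0,0,8])

```text
time_s: 6.75
tool_pos: [0.4351, 0.041, 0.0827]
ee_rot: [0.759, 0.651, 0.001, 0.0]
contact_force: [-4.4, 2.6, 24.8]
finger_gap: 0.0107
```

move_arm(deltas=[0,0,0,0,0,0,40,0,0,0,0,0,0,40,0,0,0,0,0,0,40,0,0,0,0,0,0,40,0,0,20,0,0,0,40,0,0,30,0,0,0,40,0,0,30,0,0,0,40,0,0,30,0,0,0,40,0,0,30,0,0,0,40,0,0,0,0,0,0,40])

```text
time_s: 7.58
tool_pos: [0.4373, 0.041, 0.2261]
ee_rot: [0.759, 0.651, 0.003, 0.002]
contact_force: [1.4, -0.1, 1.6]
finger_gap: 0.04
```

```bash
python3 - <<'E'
from h import *
th=np.radians(-8.55);ex=np.array([np.cos(th),np.sin(th)]);ey=np.array([-ex[1],ex[0]]);O=np.array([.6143,-.0137])
for n in ['side','top']:
    p=optics.snapshot(n); a=proj(p,[[.53,0.02,.1]])[0].astype(int)
    im=p['image'][a[1]-50:a[1]+50,a[0]-65:a[0]+65][:,:,::-1]; cv2.imwrite(f'pics/{n}5.png',cv2.resize(im,None,fx=5,fy=5,interpolation=2))
    np.savez(n+'5.npz',**p)
    for l,z in [('knob',.088),('clamp_pivot',.09),('handle',.1),('release_top',.138),('microplate',.03)]:
        for k in spotter.mark_of(p,l)[:1]:
            q=atz(p,k['centre'],z)[:2]-O; print(n,l,k['conf'],np.round([q@ex,q@ey],4),q+O)
    W=cloud(p); Q=W[...,:2]-O; X=Q@ex; Y=Q@ey; Z=W[...,2]
    m=(abs(Z-.121)<.002)&(X<-.1)&(X>-.17)&(abs(Y)<.125); print('panel top',m.sum(),np.nanpercentile(X[m],[2,50,98]),np.nanpercentile(Y[m],[2,98]))
    m=(abs(Z-.102)<.003)&(X<-.01)&(X>-.12)&(abs(Y)<.12); print('knob top',m.sum(),X[m].mean(),Y[m].mean())
    m=(abs(Z-.105)<.003)&(X<-.17)&(X>-.21)&(abs(Y)<.06); print('bar',m.sum(),np.median(X[m]))
o=arm.get_obs();print(o['tool_pos'],o['contact_force'])
E
```

```text
side knob 0.56 [-0.0471  0.1194] [0.5854355  0.11136709]
side clamp_pivot 0.66 [-0.0463  0.0478] [0.57564065 0.04044183]
side handle 0.86 [-0.1717  0.0184] [0.44725029 0.03004458]
side release_top 0.62 [ 0.0417 -0.0734] [ 0.64467212 -0.0924681 ]
panel top 72 [-0.14059184 -0.13405809 -0.12633728] [-0.11093595  0.11474069]
knob top 7 -0.05174697413409674 0.10476849827383465
bar 49 -0.18234925736320606
top knob 0.53 [-0.0516  0.1077] [0.57925204 0.10044183]
top clamp_pivot 0.49 [-0.0439  0.0576] [0.57943762 0.04977347]
top handle 0.71 [ 0.138  -0.0372] [ 0.74518093 -0.07103954]
top release_top 0.47 [ 0.0302 -0.0923] [ 0.63047276 -0.10948045]
top microplate 0.81 [-0.0714 -0.0271] [ 0.53964198 -0.02985856]
panel top 64 [-0.1430136  -0.13582774 -0.1296116 ] [-0.11482711 -0.05293303]
knob top 13 -0.05354200395794466 0.10281899497703798
bar 1 -0.17025302563496217
[0.43466881 0.04085911 0.22091603] [-0.19325152 -0.54395039 -0.14964847]
```

View pics/side5.png

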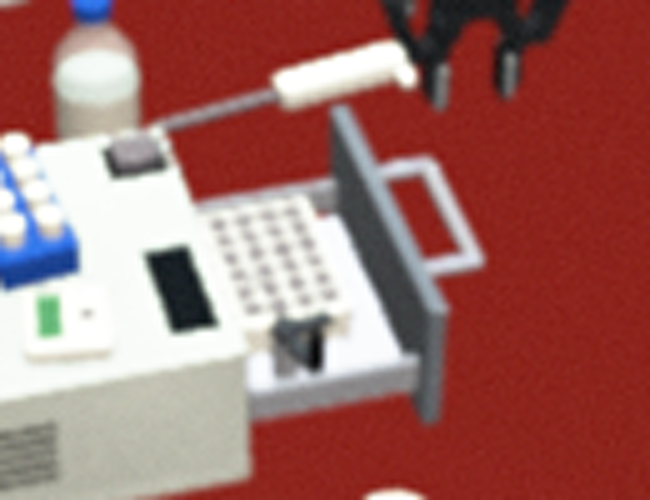

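View pics/top5.png

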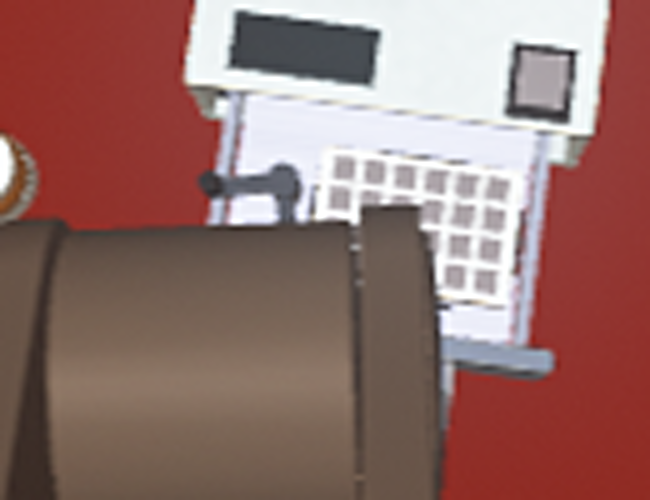

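move_arm(deltas=[24,9.5,-5,0,0,0,32,24,9.5,-5,0,0,0,32,25,9.5,-5,0,0,0,32,25,9.5,-10,0,0,0,32,25,9.5,-15,0,0,0,32,24,9.5,-20,0,0,0,32,0,0,0,0,0,0,32])

```text
time_s: 8.77
tool_pos: [0.5844, 0.0991, 0.1576]
ee_rot: [0.759, 0.652, -0.001, -0.001]
contact_force: [-2.4, -1.0, -0.5]
finger_gap: 0.0322
```

```bash
python3 - <<'E'
from h import *
th=np.radians(-8.55);ex=np.array([np.cos(th),np.sin(th)]);ey=np.array([-ex[1],ex[0]]);O=np.array([.6143,-.0137])
p=dict(np.load('side5.npz'));W=cloud(p); Q=W[...,:2]-O; X=Q@ex; Y=Q@ey; Z=W[...,2]
m=(X<-.02)&(X>-.12)&(Y>.105)&(Y<.13)
print('wall',np.nanpercentile(Z[m],[50,80,95,99]))
for n in ['side','top']:
    p=optics.snapshot(n); a=proj(p,[[.58,0.1,.1]])[0].astype(int)
    im=p['image'][a[1]-40:a[1]+40,a[0]-50:a[0]+50][:,:,::-1]; cv2.imwrite(f'pics/{n}6.png',cv2.resize(im,None,fx=6,fy=6,interpolation=2))
    print(n,'tip at',(proj(p,[arm.get_obs()['tool_pos']])[0]-a+[50,40])*6)
o=arm.get_obs();print(o['tool_pos'],o['contact_force'])
E
```

```text
wall [0.00184344 0.05266828 0.09280446 0.10568775]
side tip at [298.61381171 164.80629242]
top tip at [293.85706673 221.98461463]
[0.58145493 0.09806342 0.15987937] [-1.3419643  -1.08500616  1.16989647]
```

View pics/side6.png

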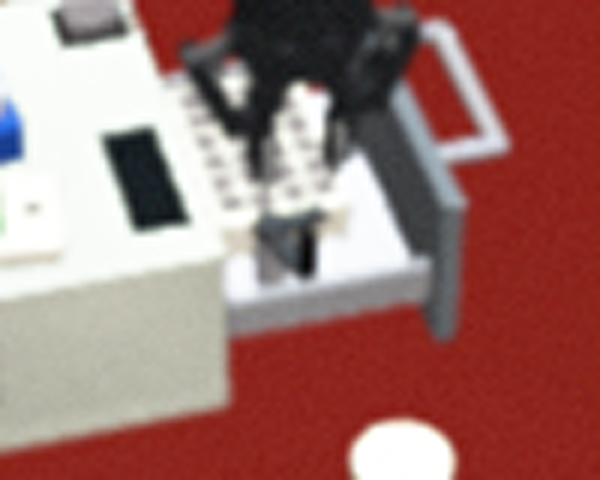

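View pics/top6.png

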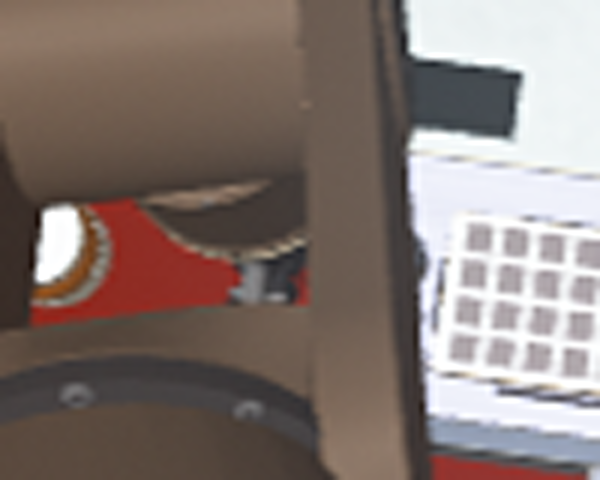

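```bash
python3 - <<'E'
from h import *
p=dict(np.load('side5.npz'));a=proj(p,[[.58,0.1,.1]])[0].astype(int)
P=[[.582,.098,.102],[.582,.098,.074],[.582,.098,.16]]
q=(proj(p,P)-a+[40,40])*8; print(q)
im=cv2.resize(p['image'][a[1]-40:a[1]+40,a[0]-40:a[0]+40][:,:,::-1],None,fx=8,fy=8,interpolation=2)
for u in q[:2]: cv2.circle(im,tuple(u.astype(int)),4,(0,0,255),1)
cv2.imwrite('pics/k.png',im)
p=dict(np.load('top5.npz'));a=proj(p,[[.58,0.1,.1]])[0].astype(int)
q=(proj(p,P)-a+[40,40])*8; print(q)
im2=cv2.resize(p['image'][a[1]-40:a[1]+40,a[0]-40:a[0]+40][:,:,::-1],None,fx=8,fy=8,interpolation=2)
for u in q[:2]: cv2.circle(im2,tuple(u.astype(int)),4,(0,0,255),1)
both=np.hstack([im[120:520,120:520],im2[120:520,120:520]]);cv2.imwrite('pics/k.png',both)
E
```

```text
[[316.86952382 316.86481898]
 [316.07289341 363.63286302]
 [318.57510238 216.73485693]]
[[328.89071753 318.60779801]
 [336.4778258  329.43300995]
 [311.95517949 294.44433784]]
```

View pics/k.png

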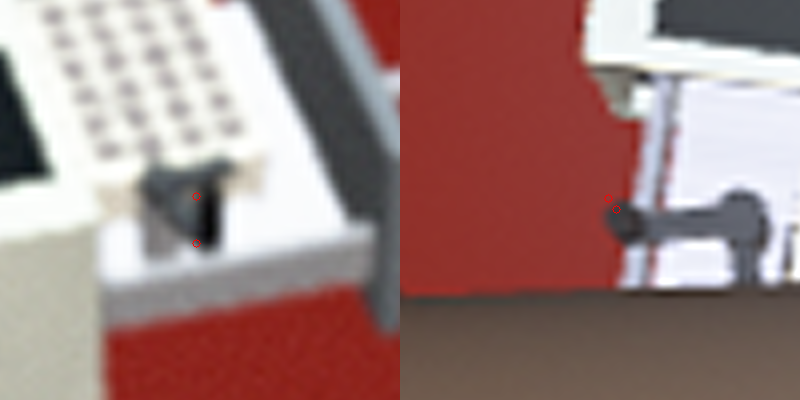

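move_arm(deltas=[-6,-3,0,0,0,0.1,36,0,0,-20,0,0,0.1,36,0,0,-20,0,0,0,36,0,0,-10,0,0,0,36,0,0,0,0,0,0,36])

```text
time_s: 9.28
tool_pos: [0.5741, 0.0944, 0.1101]
ee_rot: [0.69, 0.724, -0.001, -0.001]
contact_force: [-0.9, -0.6, -0.3]
finger_gap: 0.0362
```

```bash
python3 - <<'E'
from h import *
p=optics.snapshot('side');a=proj(p,[[.58,0.1,.1]])[0].astype(int)
im=cv2.resize(p['image'][a[1]-40:a[1]+40,a[0]-50:a[0]+50][:,:,::-1],None,fx=8,fy=7,interpolation=2)
cv2.imwrite('pics/k2.png',im)
o=arm.get_obs();print(o['tool_pos'],o['contact_force'],o['ee_rot'])
E
```

```text
[0.57494335 0.09458587 0.11121011] [-0.43065862 -1.11650115  0.91254571] [ 6.90284897e-01  7.23537243e-01 -6.17562091e-04 -4.88000759e-04]
```

View pics/k2.png

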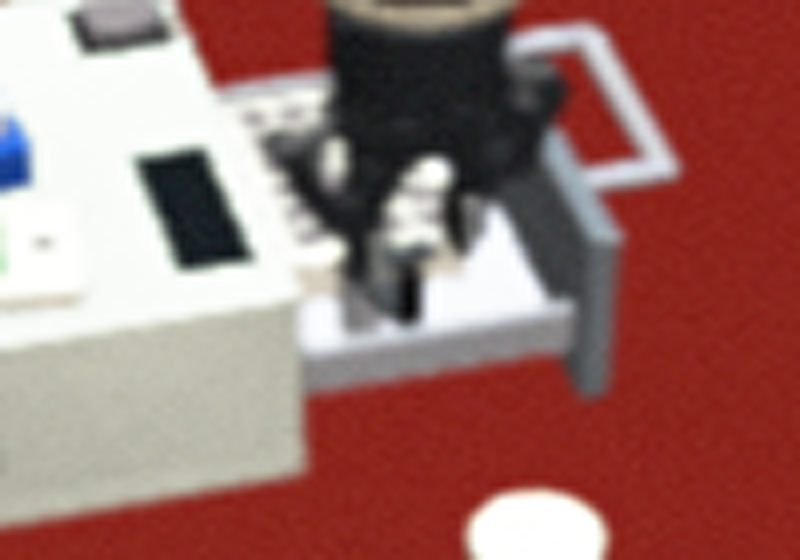

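move_arm(deltas=[1,0,-12,0,0,0,36,0,0,-10,0,0,0,36,0,0,-7,0,0,0,36,0,0,0,0,0,0,36])

```text
time_s: 9.67
tool_pos: [0.576, 0.0948, 0.0809]
ee_rot: [0.69, 0.724, -0.001, -0.001]
contact_force: [-0.3, -0.6, -0.4]
finger_gap: 0.0363
```

```bash
python3 - <<'E'
from h import *
p=optics.snapshot('side');a=proj(p,[[.58,0.1,.1]])[0].astype(int)
im=cv2.resize(p['image'][a[1]-40:a[1]+40,a[0]-50:a[0]+50][:,:,::-1],None,fx=8,fy=7,interpolation=2)
cv2.imwrite('pics/k3.png',im)
o=arm.get_obs();print(o['tool_pos'],o['contact_force'])
E
```

```text
[0.57624973 0.09480465 0.08150126] [ 0.37481093  0.20366948 -0.03598345]
```

View pics/k3.png

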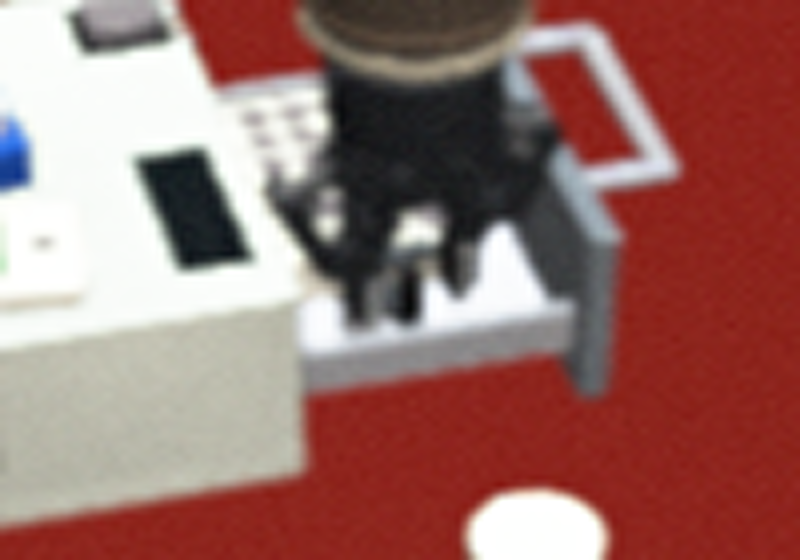

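move_arm(deltas=[0,0,0,0,0,0,17,0,0,0,0,0,0,17,0,0,0,0,0,0,17,0,0,0,0,0,0,17], grip_force=20)

```text
time_s: 10.05
tool_pos: [0.5768, 0.0949, 0.0825]
ee_rot: [0.69, 0.724, 0.0, 0.0]
contact_force: [-0.2, -0.2, 1.0]
finger_gap: 0.0168
```

```bash
python3 - <<'E'
from h import *
th=np.radians(-8.55);ex=np.array([np.cos(th),np.sin(th)]);ey=np.array([-ex[1],ex[0]]);O=np.array([.6143,-.0137])
for d in [0,.002]:
  pv=O+(-.045+d)*ex+.060*ey; o=arm.get_obs(); t=o['tool_pos'][:2]-pv; print(pv,np.hypot(*t),np.arctan2(t@-ex,t@ey), o['contact_force'])
# arc waypoints
pv=O-.044*ex+.060*ey; cur=o['tool_pos'][:2]
a0=.27
print((pv+.044*(-np.sin(a0)*ex+np.cos(a0)*ey)).round(4))
for a in np.arange(a0+.1,1.63,.1):
    q=pv+.044*(-np.sin(a)*ex+np.cos(a)*ey); print(round(a,2),((q-cur)*1000).round(1)); cur=q
E
```

```text
[0.57872045 0.05232345] 0.042597731346955846 0.19328240437030159 [-0.24405175 -0.21535596  0.95923031]
[0.58069823 0.0520261 ] 0.043026684865101056 0.2389154677017155 [-0.24405175 -0.21535596  0.95923031]
[0.5744 0.0959]
0.37 [-6.8  0.2]
0.47 [-4.2 -1.2]
0.57 [-4.1 -1.6]
0.67 [-3.9 -2. ]
0.77 [-3.7 -2.4]
0.87 [-3.4 -2.7]
0.97 [-3.2 -3.1]
1.07 [-2.8 -3.4]
1.17 [-2.5 -3.6]
1.27 [-2.1 -3.9]
1.37 [-1.7 -4.1]
1.47 [-1.3 -4.2]
1.57 [-0.9 -4.3]
```

move_arm(deltas=[-6.8,0.2,0,0,0,0.12,17,-4.2,-1.2,0,0,0,0.1,17,-4.1,-1.6,0,0,0,0.1,17,-3.9,-2,0,0,0,0.1,17,-3.7,-2.4,0,0,0,0.1,17,-3.4,-2.7,0,0,0,0.1,17,-3.2,-3.1,0,0,0,0.1,17,-2.8,-3.4,0,0,0,0.1,17,-2.5,-3.6,0,0,0,0.1,17,-2.1,-3.9,0,0,0,0.1,17,-1.7,-4.1,0,0,0,0.1,17,-1.3,-4.2,0,0,0,0.1,17,0,0,0,0,0,0,17])

```text
time_s: 11.13
tool_pos: [0.5371, 0.0626, 0.0826]
ee_rot: [0.148, 0.989, 0.0, 0.0]
contact_force: [0.7, -0.4, -0.2]
finger_gap: 0.0171
```

```bash
python3 - <<'E'
from h import *
p=optics.snapshot('side');a=proj(p,[[.55,0.07,.1]])[0].astype(int)
im=cv2.resize(p['image'][a[1]-40:a[1]+40,a[0]-50:a[0]+50][:,:,::-1],None,fx=8,fy=7,interpolation=2)
cv2.imwrite('pics/k4.png',im)
o=arm.get_obs();print(o['tool_pos'],o['contact_force'],o['ee_rot'])
E
```

```text
[0.53737207 0.06272577 0.08258638] [-0.23891509  0.44226984 -0.9160973 ] [1.51708927e-01 9.88425168e-01 4.86183157e-05 2.92443144e-04]
```

View pics/k4.png

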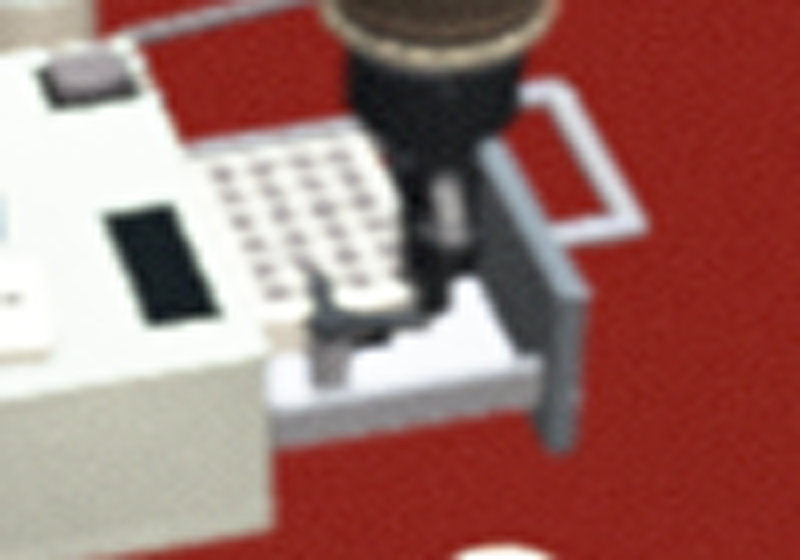

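move_arm(deltas=[-0.9,-4,0,0,0,0.08,17,-0.3,-2,0,0,0,0,17,-0.3,-1.5,0,0,0,0,17,0,0,0,0,0,0,17,0,0,0,0,0,0,17])

```text
time_s: 11.6
tool_pos: [0.5358, 0.0555, 0.0824]
ee_rot: [0.113, 0.994, 0.0, 0.0]
contact_force: [-1.1, 3.7, 1.4]
finger_gap: 0.0173
```

move_arm(deltas=[-0.2,-1.5,0,0,0,0,17,-0.2,-1.5,0,0,0,0,17,0,0,0,0,0,0,17,0,0,0,0,0,0,17])

```text
time_s: 11.93
tool_pos: [0.5359, 0.0543, 0.0825]
ee_rot: [0.113, 0.994, 0.001, 0.0]
contact_force: [-0.1, 27.4, 0.3]
finger_gap: 0.0175
```

move_arm(deltas=[0.2,1.5,0,0,0,0,17,0.2,2,0,0,0,0,22,0,0,0,0,0,0,22,0,0,15,0,0,0,22,0,0,25,0,0,0,22,0,0,35,0,0,0,22,0,0,35,0,0,0,22,10,-35,0,0,0,0,0,10,-35,0,0,0,0,0,10,-35,0,0,0,0,0,0,0,0,0,0,0,0])

```text
time_s: 12.85
tool_pos: [0.5676, -0.0545, 0.1928]
ee_rot: [0.113, 0.994, -0.001, 0.001]
contact_force: [-0.0, 0.8, -0.1]
finger_gap: -0.0001
```

```bash
python3 - <<'E'
from h import *
th=np.radians(-8.55);ex=np.array([np.cos(th),np.sin(th)]);ey=np.array([-ex[1],ex[0]]);O=np.array([.6143,-.0137])
ims=[]
for n in ['side','top']:
    p=optics.snapshot(n);a=proj(p,[[.55,0.04,.1]])[0].astype(int)
    ims.append(cv2.resize(p['image'][a[1]-40:a[1]+40,a[0]-40:a[0]+40][:,:,::-1],(400,400),interpolation=2))
    W=cloud(p); Q=W[...,:2]-O; X=Q@ex; Y=Q@ey; Z=W[...,2]
    m=(abs(Z-.138)<.003)&(X>0)&(X<.06)&(abs(Y+.09)<.03); print('cap',m.sum(),X[m].mean(),Y[m].mean(),W[m].mean(0))
    for l in ['knob','clamp_pivot','microplate']:
        for k in spotter.mark_of(p,l)[:1]:
            q=atz(p,k['centre'],.03 if l[0]=='m' else .089)[:2]-O; print(n,l,k['conf'],np.round([q@ex,q@ey],4))
cv2.imwrite('pics/k5.png',np.hstack(ims))
o=arm.get_obs();print(o['tool_pos'],o['contact_force'],o['ee_rot'])
E
```

```text
cap 38 0.03062806674917572 -0.08825190810505261 [ 0.63146706 -0.10552467  0.13809876]
side knob 0.6 [-0.084   0.0512]
side clamp_pivot 0.58 [-0.048   0.0686]
side microplate 0.94 [-0.0577 -0.0121]
cap 0 nan nan [nan nan nan]
top knob 0.49 [-0.0927  0.0676]
top clamp_pivot 0.47 [-0.0493  0.059 ]
top microplate 0.85 [-0.0599 -0.0177]
[ 0.56547595 -0.04825273  0.19228534] [-0.27890301 -0.21582072 -0.33501409] [ 1.10649875e-01  9.93859446e-01  8.17817328e-06 -8.27442883e-05]<stdin>:8: RuntimeWarning: Mean of empty slice.
  ret = ret.dtype.type(ret / rcount)
  ret = um.true_divide(
```

View pics/k5.png

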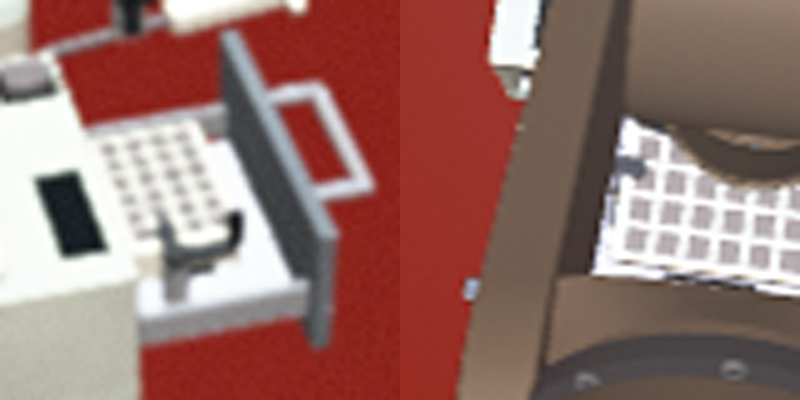

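move_arm(deltas=[21.5,-19.3,0,0,0,0,0,21.5,-19.3,0,0,0,0,0,21.5,-19.3,0,0,0,0,0,0,0,-20,0,0,0,0,0,0,-20,0,0,0,0,0,0,0,0,0,0,0])

```text
time_s: 13.75
tool_pos: [0.6283, -0.1062, 0.1488]
ee_rot: [0.111, 0.994, 0.0, -0.003]
contact_force: [-1.1, 0.7, -1.1]
finger_gap: -0.0001
```

```bash
python3 - <<'E'
from h import *
p=optics.snapshot('side');a=proj(p,[[.6,-0.05,.12]])[0].astype(int)
im=cv2.resize(p['image'][a[1]-40:a[1]+40,a[0]-50:a[0]+50][:,:,::-1],None,fx=7,fy=7,interpolation=2)
cv2.imwrite('pics/k6.png',im)
o=arm.get_obs();print(o['tool_pos'],o['contact_force'])
E
```

```text
[ 0.62873496 -0.1061984   0.15059552] [0.04587496 0.71786054 0.80227262]
```

View pics/k6.png

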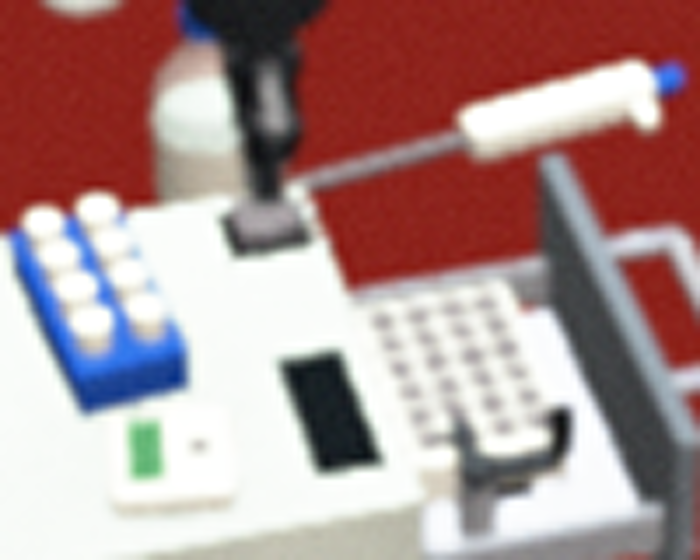

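Tip is over the cap. The clamp finger at (465,420) lies over the plate. Pressing straight down.

move_arm(deltas=[0,0,-6,0,0,0,0,0,0,-6,0,0,0,0,0,0,-3,0,0,0,0,0,0,-3,0,0,0,0,0,0,-2,0,0,0,0,0,0,-1,0,0,0,0,0,0,0,0,0,0,0,0,0,0,0,0,0,0])

```text
time_s: 14.47
tool_pos: [0.6302, -0.107, 0.1315]
ee_rot: [0.111, 0.994, 0.0, 0.0]
contact_force: [-1.4, 2.5, 4.1]
finger_gap: -0.0002
```

```bash
python3 - <<'E'
from h import *
p=optics.snapshot('side');a=proj(p,[[.55,-0.0,.12]])[0].astype(int)
im=cv2.resize(p['image'][a[1]-40:a[1]+40,a[0]-50:a[0]+50][:,:,::-1],None,fx=7,fy=7,interpolation=2)
cv2.imwrite('pics/k7.png',im)
th=np.radians(-8.55);ex=np.array([np.cos(th),np.sin(th)]);ey=np.array([-ex[1],ex[0]]);O=np.array([.6143,-.0137])
W=cloud(p); Q=W[...,:2]-O; X=Q@ex; Y=Q@ey; Z=W[...,2]
m=(abs(Z-.121)<.002)&(X<-.1)&(X>-.17)&(abs(Y)<.125); print('panel top',m.sum(),np.nanpercentile(X[m],[2,50,98]))
m=(abs(Z-.105)<.003)&(X<-.15)&(X>-.21)&(abs(Y)<.06); print('bar',m.sum(),np.median(X[m]))
o=arm.get_obs();print(o['tool_pos'],o['contact_force'])
E
```

```text
panel top 90 [-0.12317682 -0.11712389 -0.10910985]
bar 61 -0.16347431414036417
[ 0.63025672 -0.10699309  0.13154411] [-1.02119496  1.82952188  2.3885779 ]
```

View pics/k7.png

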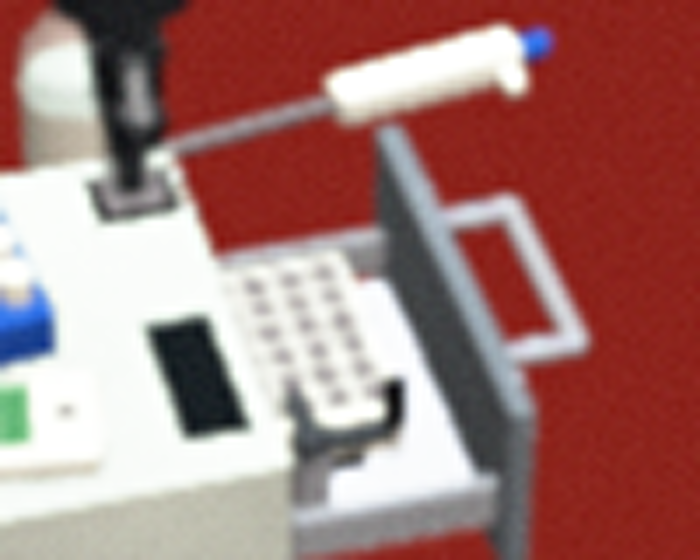

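move_arm(deltas=[0,0,20,0,0,0,0,0,0,35,0,0,0,0,-26.3,20.8,5,0,0,0.036,0,-26.3,20.8,0,0,0,0.036,0,-26.3,20.8,0,0,0,0,0,-26.3,20.8,0,0,0,0,0,-26.3,20.8,0,0,0,0,0,-26.3,20.8,0,0,0,0,0,0,0,-30,0,0,0,0,0,0,-20,0,0,0,0,0,0,0,0,0,0,0])

```text
time_s: 15.43
tool_pos: [0.4703, 0.0181, 0.139]
ee_rot: [0.075, 0.997, -0.0, -0.002]
contact_force: [-1.9, -0.1, -0.6]
finger_gap: 0.0002
```

```bash
python3 - <<'E'
from h import *
p=optics.snapshot('side');a=proj(p,[[.5,-0.0,.12]])[0].astype(int)
im=cv2.resize(p['image'][a[1]-40:a[1]+40,a[0]-50:a[0]+50][:,:,::-1],None,fx=7,fy=7,interpolation=2)
cv2.imwrite('pics/k8.png',im)
th=np.radians(-8.55);ex=np.array([np.cos(th),np.sin(th)]);ey=np.array([-ex[1],ex[0]]);O=np.array([.6143,-.0137])
W=cloud(p); Q=W[...,:2]-O; X=Q@ex; Y=Q@ey; Z=W[...,2]
m=(abs(Z-.121)<.002)&(X<-.1)&(X>-.17)&(abs(Y)<.125); print('panel top',m.sum(),np.nanpercentile(X[m],[2,50,98]))
o=arm.get_obs();t=o['tool_pos'];print(t,o['contact_force'],(t[:2]-O)@ex,(t[:2]-O)@ey,o['ee_rot'])
E
```

```text
panel top 78 [-0.12312751 -0.11665631 -0.10979328]
[0.47124033 0.01786001 0.14040747] [0.45643898 0.01319068 0.34665371] -0.14616187917264006 0.009940233697924537 [ 7.51607443e-02  9.97170360e-01 -1.19381288e-04 -1.45668052e-03]
```

View pics/k8.png

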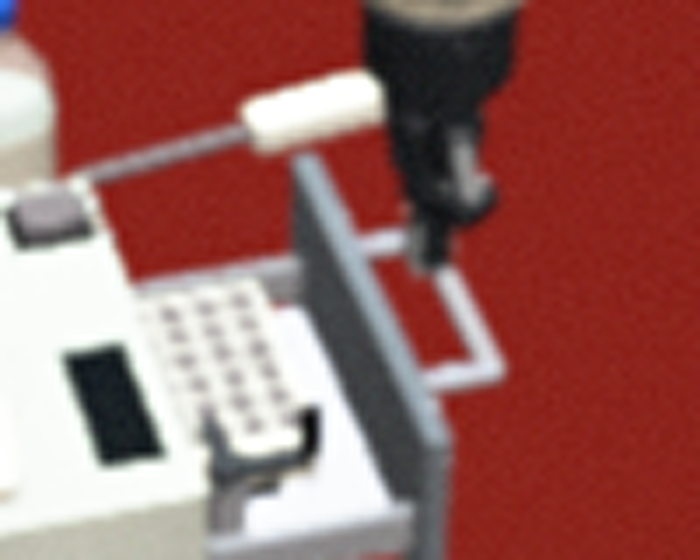

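move_arm(deltas=[0.5,0,-12,0,0,0,0,0,0,-12,0,0,0,0,0,0,-14,0,0,0,0,0,0,-14,0,0,0,0,0,0,0,0,0,0,0])

```text
time_s: 15.9
tool_pos: [0.4727, 0.0175, 0.0885]
ee_rot: [0.076, 0.997, -0.0, -0.001]
contact_force: [-1.3, 0.6, 0.7]
finger_gap: -0.0001
```

```bash
python3 - <<'E'
from h import *
p=optics.snapshot('side');a=proj(p,[[.5,-0.0,.12]])[0].astype(int)
im=cv2.resize(p['image'][a[1]-40:a[1]+40,a[0]-50:a[0]+50][:,:,::-1],None,fx=7,fy=7,interpolation=2)
cv2.imwrite('pics/k9.png',im)
o=arm.get_obs();t=o['tool_pos'];print(t,o['contact_force'])
E
```

```text
[0.47296729 0.01751318 0.08941967] [ 1.10591025 -0.25564252 -0.13657494]
```

View pics/k9.png

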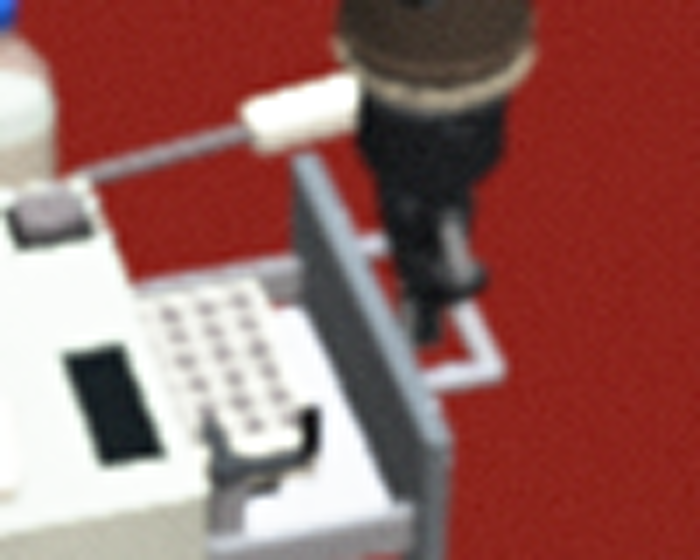

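move_arm(deltas=[3,-0.45,0,0,0,0,0,4,-0.6,0,0,0,0,0,5,-0.75,0,0,0,0,0,6,-0.9,0,0,0,0,0,7,-1.05,0,0,0,0,0,8,-1.2,0,0,0,0,0,8,-1.2,0,0,0,0,0,8,-1.2,0,0,0,0,0,8,-1.2,0,0,0,0,0,8,-1.2,0,0,0,0,0,8,-1.2,0,0,0,0,0,8,-1.2,0,0,0,0,0,8,-1.2,0,0,0,0,0,7,-1.05,0,0,0,0,0,5,-0.75,0,0,0,0,0,4,-0.6,0,0,0,0,0,3,-0.45,0,0,0,0,0,0,0,0,0,0,0,0])

```text
time_s: 17.45
tool_pos: [0.5815, 0.0015, 0.0893]
ee_rot: [0.075, 0.997, -0.0, 0.0]
contact_force: [-0.1, 0.4, 0.0]
finger_gap: -0.0
```

```bash
cat > pan.py <<'E'
from h import *
import sys
p=optics.snapshot('side');a=proj(p,[[.58,-0.0,.12]])[0].astype(int)
im=cv2.resize(p['image'][a[1]-40:a[1]+40,a[0]-50:a[0]+50][:,:,::-1],None,fx=7,fy=7,interpolation=2)
cv2.imwrite('pics/'+sys.argv[1],im)
th=np.radians(-8.55);ex=np.array([np.cos(th),np.sin(th)]);ey=np.array([-ex[1],ex[0]]);O=np.array([.6143,-.0137])
W=cloud(p); Q=W[...,:2]-O; X=Q@ex; Y=Q@ey; Z=W[...,2]
m=(abs(Z-.121)<.002)&(X<.005)&(X>-.17)&(abs(Y)<.125); print('panel top',m.sum(),np.nanpercentile(X[m],[2,50,98]))
o=arm.get_obs();t=o['tool_pos'];print(t,o['contact_force'],(t[:2]-O)@ex,(t[:2]-O)@ey)
E
python3 pan.py k10.png
```

```text
panel top 97 [-0.02016605 -0.01171202  0.00432194]
[0.58105427 0.0015345  0.08926339] [ 0.43439182 -0.26170612  1.02173514] -0.035141199304971504 0.01012246970080278
```

View pics/k10.png

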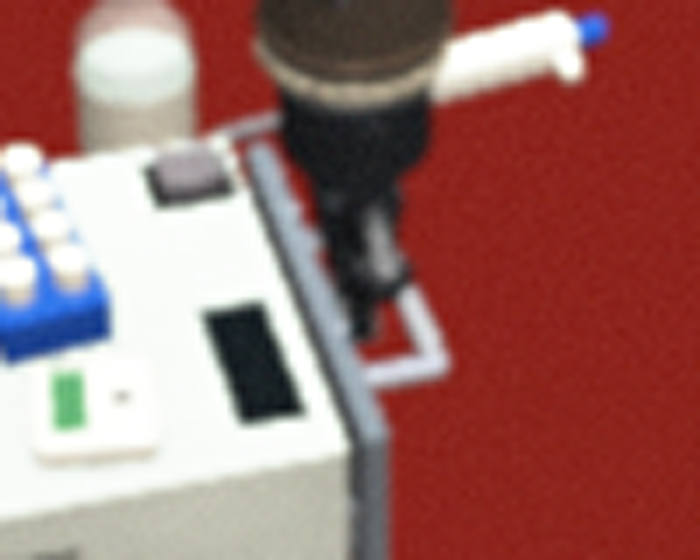

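Nearly home, with a few mm still open. Continuing in small steps and watching the force.

move_arm(deltas=[2,-0.3,0,0,0,0,0,2,-0.3,0,0,0,0,0,1.5,-0.2,0,0,0,0,0,1.5,-0.2,0,0,0,0,0,0,0,0,0,0,0,0])

```text
time_s: 17.92
tool_pos: [0.5882, 0.0005, 0.0893]
ee_rot: [0.075, 0.997, -0.0, 0.0]
contact_force: [-0.1, -0.4, -0.4]
finger_gap: 0.0002
```

move_arm(deltas=[1.5,-0.2,0,0,0,0,0,1.5,-0.2,0,0,0,0,0,1,-0.15,0,0,0,0,0,1,-0.15,0,0,0,0,0,0,0,0,0,0,0,0,0,0,0,0,0,0,0])

```text
time_s: 18.42
tool_pos: [0.591, 0.0001, 0.0891]
ee_rot: [0.075, 0.997, 0.0, -0.002]
contact_force: [-10.9, 1.6, 7.7]
finger_gap: -0.0004
```

```bash
python3 pan.py k11.png
```

```text
panel top 99 [-0.01889912 -0.00409684  0.003731  ]
[5.91004820e-01 1.02293589e-04 8.90874425e-02] [-10.83196687   1.04635474   7.21041761] -0.025088309836449264 0.010185550633482737
```

View pics/k11.png

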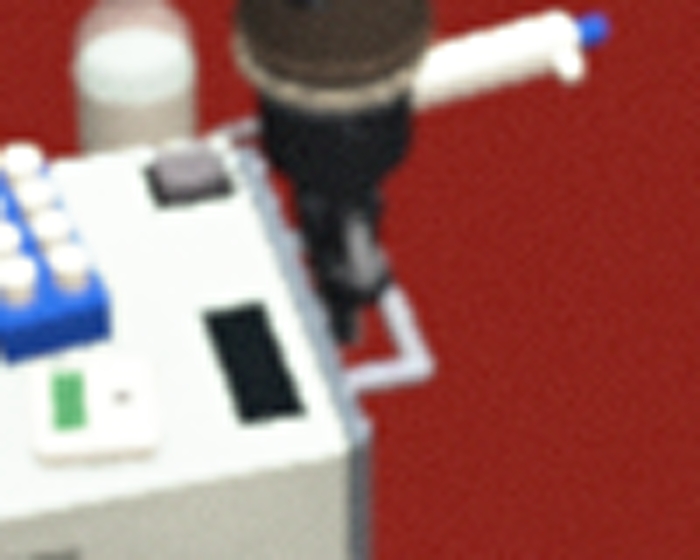

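move_arm(deltas=[-2,0.3,0,0,0,0,0,-3,0.4,0,0,0,0,0,-1,0.1,0,0,0,0,0,0,0,0,0,0,0,0,0,0,15,0,0,0,0,0,0,25,0,0,0,0,0,0,35,0,0,0,0,0,0,35,0,0,0,0,0,0,35,0,0,0,0,-20,-30,10,0,0,0,0,-20,-30,10,0,0,0,0,-20,-30,10,0,0,0,0,-10,-35,0,0,0,0,0,-10,-35,0,0,0,0,0,-10,-35,0,0,0,0,0,-10,-35,0,0,0,0,0,-10,-35,0,0,0,0,0,0,0,0,0,0,0,0,0,0,0,0,0,0,0])

```text
time_s: 20.05
tool_pos: [0.4763, -0.2662, 0.2643]
ee_rot: [0.077, 0.997, -0.0, 0.0]
contact_force: [0.2, 1.3, -0.4]
finger_gap: -0.0002
```

```bash
python3 pan.py k12.png; python3 - <<'E'
from h import *
ims=[]
for n in ['side','top']:
    p=optics.snapshot(n); q=dict(np.load(n+'0.npz'))
    a=proj(p,[[.62,0,.12]])[0].astype(int); sl=(slice(a[1]-50,a[1]+50),slice(a[0]-60,a[0]+60))
    ims.append(np.vstack([cv2.resize(z['image'][sl][:,:,::-1],(360,300),interpolation=2) for z in (q,p)]))
    for l,z in [('jar',0),('bottle',0),('pipette',0),('tube_rack',.125),('timer',.125)]:
        A=spotter.spot_in(q if 0 else p,l)[:1]
        print(n,l,[np.round(k['centre'],1) for k in A])
    for l,z in [('handle',.1)]:
        for k in spotter.mark_of(p,l)[:1]: print(n,l,k['conf'],k['centre'])
    d=cv2.absdiff(q['image'],p['image']).max(2)
    print(n,'changed px in housing region',(d[sl]>40).sum())
cv2.imwrite('pics/cmp.png',np.hstack(ims))
E
```

```text
panel top 97 [-0.01116592 -0.00415794  0.00467648]
[ 0.47663253 -0.26490988  0.26424693] [-0.48769298  0.31560708 -0.19834903] -0.0987895143418935 -0.26888541162307456
side jar [array([360.4, 262.6])]
side bottle [array([297.2, 168.2])]
side pipette [array([347.1, 163.9])]
side tube_rack [array([286.1, 199.8])]
side timer [array([293.5, 216.6])]
side handle 0.96 [333.7, 202.2]
side changed px in housing region 0
top jar [array([237.4, 208.5])]
top bottle [array([401.9, 204.8])]
top pipette []
top tube_rack [array([337.9, 155.9])]
top timer [array([301.1, 153. ])]
top handle 0.95 [320.1, 214.7]
top changed px in housing region 0
```

View pics/cmp.png

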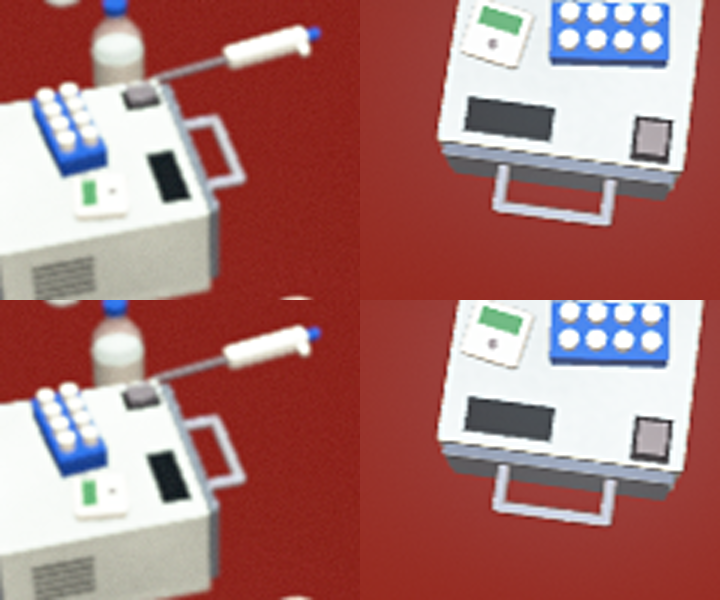

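The end state is pixel-identical to the start around the housing: drawer flush, bystanders unmoved.

```bash
python3 -c "
from bench import arm
print(arm.job_done(), arm.get_obs()['time_s'])"
```

```text
the job is handed in; nothing more can be done
the job is handed in; nothing more can be done
```

The drawer is closed with the clamp shut over the plate, and the job was handed in at about 20 s.

- **Opening:** I gripped the handle and pulled the drawer out about 130 mm. It resisted being pushed back in and stayed out when I let go, so it was locked.
- **Clamp:** The lever started about 0.2 rad past fully open. I swung it to the end stop, where the force rose to 27 N. Pictures afterwards showed the finger over the plate and the plate flat in its nest.
- **Release and closing:** Pressing the release cap kicked the drawer about 17 mm inwards. I then pushed the panel home until it stopped, at 11 N.
- **Last checks:** With the arm clear, neither camera showed any changed pixels around the housing compared with the start, so the drawer is flush. The rack, timer, jar and bottle were spotted where they stood.
- **Not confirmed:**
  - The detector missed the pipette in the last top view; it looks unmoved in the side view.
  - I did not compare the beaker and flask at the end, but the arm stayed away from them.
  - The closed clamp and the plate can't be seen with the drawer in. I last saw them just before the final push.

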